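Turn the cover plate over onto the magnet bed and throw its switch

TASK

Clear the square tube offcut off the magnet bed into the orange scrap bin, then push the cover plate off the deck and over the ramp so that it tips over and lies flat on the bed with its red face down. Then flip the yellow-capped toggle right over until it snaps to its far (green-dot) side to switch the magnet on; leave the blue-capped toggle and everything else on the bench alone.

Things in the scene. Friction and masses are not known exactly. Their poses are not given: they have to be found in the camera images.
- station: Fixed green turnover station, 351 mm long (its x), 146 mm wide (its y). Origin on the bench below the ramp's crest, mid-width; +x is the work direction: deck, ramp, gutter, bed. Deck: level, no side walls, 62 mm above the bench, x -170 to 0. Ramp: from x 0, height 62, down to x 28, height 8 (63 deg). Gutter: x 28 to 48, floor at 8 mm.
- crest (a point): Middle of the ramp's crest, 62 mm up; axes as the station's. The plate tips by itself once its centre is just past it (ease off there: pushed 15 mm further it can overshoot the gutter), slides until its lower edge stops in the gutter and leans there, top end some 10 mm above the crest. Pushing that end on in +x past upright (40 mm beyond the crest) drops it onto the bed, other face down.
- bed (a point): Centre of the bed's top, 22 mm above the bench and 110 mm along station +x from the crest; axes as the station's. The bed is level, station x 48 to 173, 130 mm wide inside, with walls 8 mm thick and 30 mm high at both sides and the far end, and a 14 mm step down to the gutter.
- cover_mid (a point): Centre of the loose cover plate: aluminium, 84 mm (its x) by 90 mm (its y) by 10 mm thick, about 0.2 kg, four dark holes, one face red. It starts red face up on the deck, slewed up to about 0.3 rad, its x roughly along the station's x. Its +z comes out of the red face.
- cover: The same cover plate; the origin is the middle of its bare (not red) face, 5 mm from the centre.
- offcut_mid (a point): Centre of the loose offcut: bright steel square tube, 30 by 30 mm and 90 mm long (its y), 0.22 kg. It starts lying on the bed, roughly across it.
- scrap_bin: Fixed open orange bin, 120 mm (its x) by 180 mm (its y), 60 mm high, walls and floor 5 mm; origin under its centre, on the bench. The offcut fits with its length along the bin's y.
- parts_bin: Fixed open blue bin of the same size with two dividers and round studs; it may stand in either of the two bin places. Not to be used.
- magnet_switch: Fixed grey switch box, 100 mm (its x) by 80 mm (its y) by 45 mm high, that carries the yellow-capped lever; origin under its centre. The lever swings in its x-z plane about an axis along y at the middle of its top (height 45 mm). White dot at its -x end (off), green dot at its +x end (on).
- magnet_lever (a joint): Angle of the yellow-capped lever, rad: 0 = off, leaning 0.5 rad from upright towards the box's -x; 0.5 = upright, the snap-over centre; 1.0 = on, leaning to +x. 12 mm steel rod, top 34 mm a cap up to 22 mm thick, 85 mm in all. A spring holds it at either end (about 2 N at the tip) and snaps it over once past the centre; the on stop is hard, so do not press on past it.
- magnet_tip (a point): Top of the yellow-capped lever, 85 mm from its pivot: about 120 mm above the bench at either end, 130 mm when upright.
- pump_switch: The other switch box, the same but with a blue-capped lever; the two boxes may have changed places. Leave alone.
- pump_lever (a joint): Angle of the blue-capped lever, rad, same meaning; it is off (0) and must stay so.
- pump_tip (a point): Top of the blue-capped lever.
- water_bottle: Clear bottle, 70 mm diameter, 220 mm high, beyond the bed; origin under its centre. Bystander.
- spray_can: Red can, 54 mm diameter, 110 mm high, near the switches; origin under its centre. Bystander.
- tape_measure: Yellow and black tape measure, 70 by 45 mm, 65 mm high, near the deck's rear end; origin under its centre. Bystander.
- white_pot: White plastic pot, 84 mm diameter, 100 mm high, at the left; origin under its centre. Bystander.
- spanner: Steel spanner, 200 mm long, lying beyond the deck. Bystander.
- angle_iron: Dark piece of angle, 160 mm long, 40 mm high, at the far right. Bystander.

How it is judged:
By the outcome, as a careful person would: the job done as asked, in the order asked, and still so for the second after the job is handed in, with the robot touching nothing.
It also fails if it takes over 64 s, if anything falls off the work surface, if the arm or the gripper's body presses on something with over 40 N, if the wrist force passes 120 N, or if a joint passes its speed limit or range.

ROBOT

A 6-joint arm with a two-finger parallel gripper is mounted at the origin on the work surface. World frame = base frame: x ahead of the robot, y to its left, z up, the work surface at z = 0. Lengths are in m, angles in rad, forces in N, time in s.
With the tool pointing down it reaches from about 0.3 to 0.85 m from the base axis. Payload 5.4 kg.
Tool frame: the origin (TCP) lies where the fingers leave the gripper's body, on its centre line; the fingertips stand 73 mm ahead of it and the grasp point (between the pads) lies 54 mm ahead of it; y points along the fingers, z is the direction in which the jaws open and shut, and the axes are right-handed (so a half turn about y gives the same grasp; the last joint's range is limited). The gripper opens to 85 mm and grips with 20 to 120 N. Pads are 22 mm wide; open, the fingers measure 114 mm over their backs; the gripper's body (76 mm by 85 mm) begins 54 mm behind the grasp point. The pads swing forward as they close: fully open they stand 13 mm farther back than shut.
Start: joints at [-0.21, 0.158, 1.597, -0, 1.386, -0.21], TCP at [0.575, -0, 0.304] pointing down, gripper open.
Joint ranges: [-2.91, 2.91], [-0.94, 2.29], [0.18, 2.7], [-1.29, 4.43], [0.17, 2.64], [-3, 3]. Speed limits (rad/s): [2.57, 2.57, 3.14, 3.14, 3.14, 3.14].

INTERFACE

Orientations are given as a unit quaternion [w, x, y, z].
In Python, from station import r, cams gives the robot as it stands.
- The arm moves only by the shell command python3 -m crank 'ROWS'. ROWS is text: rows parted by semicolons, each of 7 numbers parted by spaces: the shift along the tool's x, y, z scaled (see below), then the turn, a rotation vector about the tool's x, y, z scaled (see below), then the closure, from -1 (fully open) to 1 (shut). A call has exactly 8 rows; each row shifts and turns the commanded pose from where the row before left it, along the tool's axes as they then stand; what a row does not reach is not made up. The controller multiplies each number of a shift by 120 mm and each number of a turn by 90 degrees. A row lasts 1/10 s, in which the tool goes at most 50 mm and 8.59 degrees, less where a joint would pass 70% of its speed; a pose out of reach is approached as far as the arm can. A call with a number of a shift or a turn outside -1 to 1 is refused whole. A call with a gripper value outside its range is refused whole. The fingers move at their own pace and stop on an object; the grip force is fixed at half the most. Time passes only in rows, so rows that do not move let the fingers close, or fill a call up. It gives the time, the measured TCP pose, the force and the opening at its end, in the units of the state.
- r.read_state(): the state, without advancing time (a new reading comes with each control period).
- cams.grab_frame(name): name is "scene" or "side" or "wrist"; returns a dict with "frame" (400x640x3 uint8, red, green, blue), "K" (3x3 intrinsics, pixels), "camera_from_world" (4x4, takes a point from world to camera coordinates); the wrist camera has in their place "mount" (4x4, takes a point from camera to tool coordinates, whose origin is the TCP and whose axes are the tool frame's). Camera axes: x right, y up, looking along -z (the intrinsics and any distortion apply to the point x, -y, -z); pixel columns grow to the right and rows downward; lengths in m; the calibration is good to about 2 mm. A picture is of the moment at which its call begins: read the wrist's pose just before it. There is no depth.
- r.close_job(): hands the job in, once; it reports no verdict.
The state is a dict: "t": time; "joint_positions": joint angles; "qvel": joint speeds; "joint_efforts": joint torques, N m; "tool_pos": TCP position; "tool_rot": TCP orientation; "wrist_force": force on the tool from outside, world axes, zero at the start; "wrist_torque": the same for the moment, N m; "opening": finger opening in m.
Only numpy, scipy, OpenCV 4.12 (cv2) and the standard library are available. Lean on these libraries where they do the work, as an engineer would, in place of code of your own. Each camera call takes 0.05 s, during which the arm holds its last target. There are 200 camera calls.

## Working session

There is one attempt and no reset: what is moved stays moved. The work goes in short steps, Python scripts to look and compute and a shell command to move; the robot and the scene stay as the last step left them, time stands still between calls to the robot, and variables do not carry over. Pictures are saved under pics/ and viewed, about 8 in all and at most 12, crops included, and the job is handed in when it is done.

```bash
ls; mkdir -p pics
python3 - <<'E'
from station import r,cams
import cv2,pickle
s=r.read_state();print({k:s[k] for k in("t","tool_pos","tool_rot","opening","wrist_force")})
d={}
for n in("scene","side","wrist"):
    f=cams.grab_frame(n);d[n]=f;cv2.imwrite(f"pics/{n}0.png",f["frame"][:,:,::-1]);print(n,[ (k,v) for k,v in f.items() if k!="frame"])
pickle.dump(d,open("f0.pkl","wb"))
E
```

```text
pics
{'t': 0.0, 'tool_pos': array([5.74513573e-01, 1.04321459e-04, 3.02897066e-01]), 'tool_rot': array([ 0.49963608, -0.50038217,  0.50056962, -0.49941118]), 'opening': 0.0853303682120224, 'wrist_force': array([-1.07828067,  0.83273382, -0.16412925])}
scene [('K', array([[463.86394438,   0.        , 320.20814328],
       [  0.        , 463.86394438, 189.13096494],
       [  0.        ,   0.        ,   1.        ]])), ('camera_from_world', array([[ 0.64611235,  0.76307191, -0.01612718, -0.43500423],
       [-0.39043847,  0.34860241,  0.85207638,  0.09494332],
       [ 0.65581753, -0.54424041,  0.52316895, -1.77031605],
       [ 0.        ,  0.        ,  0.        ,  1.        ]]))]
side [('K', array([[362.30708355,   0.        , 322.97550954],
       [  0.        , 362.30708355, 199.67516043],
       [  0.        ,   0.        ,   1.        ]])), ('camera_from_world', array([[-0.97642325, -0.21585932,  0.00154509,  0.60363959],
       [ 0.16441777, -0.73905526,  0.65327186, -0.12141398],
       [-0.13987291,  0.63812388,  0.75712184, -1.06287556],
       [ 0.        ,  0.        ,  0.        ,  1.        ]]))]
wrist [('K', array([[325.88626627,   0.        , 318.57837946],
       [  0.        , 325.88626627, 199.24777022],
       [  0.        ,   0.        ,   1.        ]])), ('mount', array([[-8.63213183e-04, -9.57733632e-01, -2.87655255e-01,
        -7.34146867e-02],
       [ 4.68430943e-04,  2.87654943e-01, -9.57734000e-01,
        -7.02502645e-02],
       [ 9.99999518e-01, -9.61475236e-04,  2.00324530e-04,
        -7.24328081e-05],
       [ 0.00000000e+00,  0.00000000e+00,  0.00000000e+00,
         1.00000000e+00]]))]
```

View pics/scene0.png

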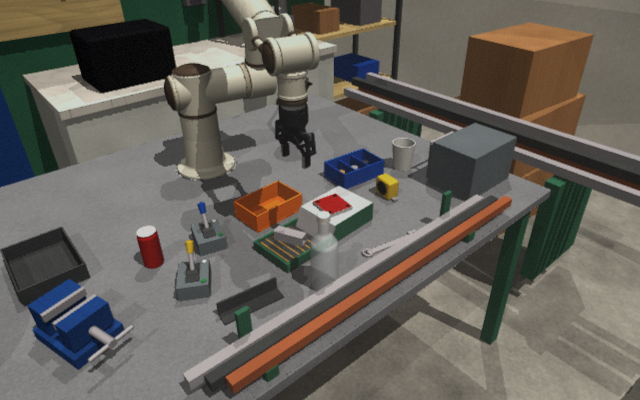

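View pics/side0.png

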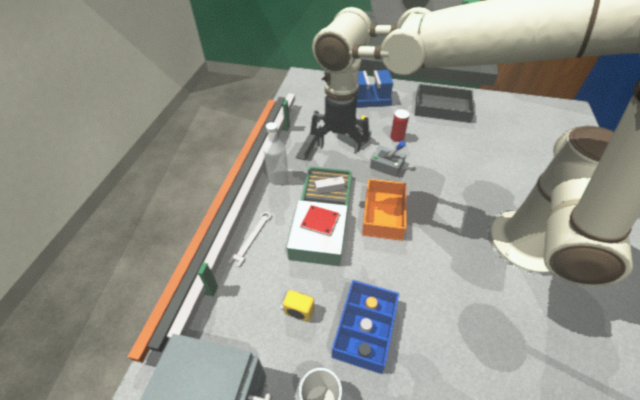

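The scene view shows the station mid-bench with the deck at (335,212) and the bed at (288,243). The orange bin is at (268,207), the blue-capped switch at (207,235) and the yellow-capped one, further from the robot, at (193,275). In the side view the red plate is at (320,220), the offcut at (328,183) and the bin at (385,209). The arm hides the yellow switch there.

```bash
cat > h.py <<'E'
import numpy as np,cv2
from scipy.spatial.transform import Rotation as R
def q2R(q): return R.from_quat([q[1],q[2],q[3],q[0]]).as_matrix()
def world_from_cam(f,s=None):
    if "camera_from_world" in f: return np.linalg.inv(f["camera_from_world"])
    T=np.eye(4);T[:3,:3]=q2R(s["tool_rot"]);T[:3,3]=s["tool_pos"];return T@f["mount"]
def ray(f,uv,s=None):
    T=world_from_cam(f,s);K=f["K"];u,v=uv
    d=T[:3,:3]@np.array([(u-K[0,2])/K[0,0],-(v-K[1,2])/K[1,1],-1]);return T[:3,3],d
def onz(f,uv,z,s=None):
    o,d=ray(f,uv,s);return o+d*(z-o[2])/d[2]
def proj(f,p,s=None):
    c=np.linalg.inv(world_from_cam(f,s))@np.append(p,1);K=f["K"]
    return np.array([K[0,2]-K[0,0]*c[0]/c[2],K[1,2]+K[1,1]*c[1]/c[2]])
def two(a,b):
    (o,d),(p,e)=a,b
    t=np.linalg.lstsq(np.stack([d,-e],1),p-o,rcond=None)[0]
    x,y=o+d*t[0],p+e*t[1];return (x+y)/2,np.linalg.norm(x-y)
def mask(f,lo,hi):
    return cv2.inRange(cv2.cvtColor(f["frame"],cv2.COLOR_RGB2HSV),np.array(lo),np.array(hi))
def blobs(m,amin=15):
    c,_=cv2.findContours(m,cv2.RETR_EXTERNAL,cv2.CHAIN_APPROX_NONE)
    return sorted([x for x in c if cv2.contourArea(x)>amin],key=cv2.contourArea,reverse=True)
def rect(f,c,z,s=None):
    P=np.array([onz(f,p,z,s)[:2] for p in c[:,0].astype(float)],np.float32)
    return cv2.minAreaRect(cv2.convexHull(P*1000))
E
python3 - <<'E'
from h import *
import pickle
d=pickle.load(open("f0.pkl","rb"))
for n in("side","scene"):
    f=d[n]
    for nm,lo,hi,z in(("red",(0,170,120),(5,255,255),.072),("orange",(6,170,120),(16,255,255),.06),("yellow",(20,150,100),(32,255,255),.105),("blue",(105,150,60),(125,255,255),.105)):
        for c in blobs(mask(f,lo,hi))[:6]:
            print(n,nm,cv2.contourArea(c),cv2.boundingRect(c),rect(f,c,z))
f=d["side"]["frame"]; cv2.imwrite("pics/sidec.png",cv2.resize(f[100:280,270:430,::-1],None,fx=3.3,fy=3.3,interpolation=cv2.INTER_CUBIC))
f=d["scene"]["frame"]; g=cv2.resize(f[180:310,130:390,::-1],None,fx=3,fy=3,interpolation=cv2.INTER_CUBIC);cv2.imwrite("pics/scenec.png",g)
E
```

```text
side orange 802.5 (365, 190, 41, 40) ((427.1026306152344, 16.417949676513672), (115.45989990234375, 140.1970672607422), 4.050872802734375)
side yellow 396.5 (284, 291, 29, 23) ((592.9497680664062, 376.3387756347656), (41.05076217651367, 61.54861831665039), 82.98573303222656)
side blue 2700.0 (580, 54, 60, 76) ((-372.4468994140625, -781.938232421875), (642.571533203125, 159.92581176757812), 63.00579833984375)
side blue 1211.5 (333, 294, 64, 72) ((434.55242919921875, 389.740234375), (158.44728088378906, 109.1781234741211), 84.66364288330078)
side blue 75.0 (380, 71, 11, 12) ((501.9105529785156, -629.8527221679688), (37.34257125854492, 84.29866027832031), 16.7362003326416)
side blue 23.0 (360, 73, 5, 11) ((593.0799560546875, -597.909912109375), (15.773981094360352, 74.3169174194336), 12.610931396484375)
scene red 306.5 (317, 195, 33, 18) ((604.4049682617188, 106.27395629882812), (77.21434020996094, 80.99545288085938), 82.61804962158203)
scene red 26.5 (140, 234, 16, 7) ((400.2660827636719, -381.3796691894531), (40.397403717041016, 18.470428466796875), 77.3957290649414)
scene orange 1280
[... 520 characters left out ...]
.91934871673584)
scene blue 1637.5 (0, 88, 35, 99) ((-646.4718017578125, -498.14080810546875), (95.49409484863281, 1083.259765625), 80.36137390136719)
scene blue 1274.0 (325, 149, 59, 39) ((528.022216796875, 274.5940246582031), (210.83262634277344, 176.59298706054688), 84.98179626464844)
scene blue 623.0 (28, 279, 53, 35) ((509.9097900390625, -636.8441772460938), (47.336204528808594, 100.72247314453125), 16.93034553527832)
scene blue 270.0 (352, 59, 27, 20) ((-210.14390563964844, 1055.7037353515625), (137.8297119140625, 331.33770751953125), 43.68949508666992)
scene blue 43.0 (198, 203, 7, 11) ((411.0782165527344, -219.8845977783203), (16.248178482055664, 54.3580436706543), 69.65733337402344)
```

View pics/scenec.png

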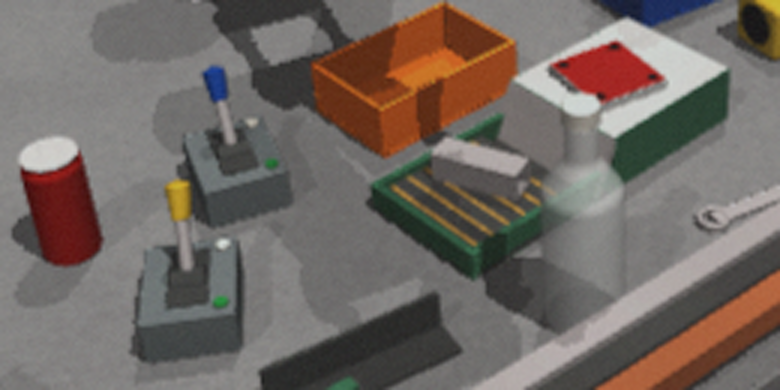

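View pics/wrist0.png

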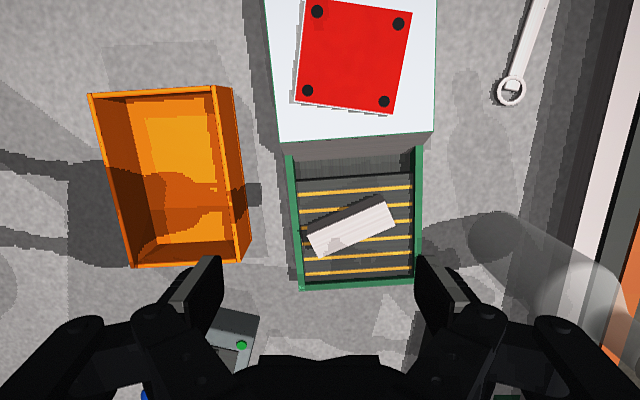

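The wrist view is the clearest so far. The plate is red side up with its centre at (353,57). The offcut's bright top is centred at (350,229), the bin rim spans (88,93) to (250,265), and the bed spans x 290–415 and y 150–290. I'll measure from this picture.

Run:
```python
from h import *
import pickle
d=pickle.load(open("f0.pkl","rb"));f=d["wrist"]
s=dict(tool_pos=np.array([5.74513573e-01, 1.04321459e-04, 3.02897066e-01]),tool_rot=[ 0.49963608, -0.50038217,  0.50056962, -0.49941118])
np.set_printoptions(precision=4,suppress=True)
hsv=cv2.cvtColor(f["frame"],cv2.COLOR_RGB2HSV)
m=mask(f,(0,0,150),(180,60,255));roi=np.zeros_like(m);roi[190:262,300:400]=255
c=blobs(m&roi)[0];print("offcut",cv2.minAreaRect(c),rect(f,c,.052,s))
m=mask(f,(0,170,100),(6,255,255));c=blobs(m)[0];print("red",cv2.boundingRect(c),rect(f,c,.072,s))
q=cv2.approxPolyDP(c,8,True)[:,0];print([onz(f,p,.072,s)[:2] for p in q.astype(float)],q.tolist())
for n,uv,z in(("deckL",(279,143),.062),("deckR",(434,130),.062),("bedfarL",(301,290),.052),("bedfarR",(422,281),.052),("wallL in near",(287,153),.052),("wallR out near",(423,148),.052),
 ("bin nl",(88,93),.06),("bin nr",(232,88),.06),("bin br",(250,263),.06),("bin bl",(132,267),.06)):
    print(n,onz(f,uv,z,s)[:2])
fs=d["scene"]
# caps in scene: top pixels
for nm,lo,hi in(("yellow",(20,150,100),(32,255,255)),("blue",(105,150,60),(125,255,255))):
    for c in blobs(mask(fs,lo,hi)):
        b=cv2.boundingRect(c)
        if b[2]<10: print(nm,b,onz(fs,(b[0]+b[2]/2,b[1]+1),.12)[:2])
# yellow box: top corners & dots (crop px/3+offset)
for n,uv in(("wdotY",(223,243)),("gdotY",(221,301)),("wdotB",(252,122)),("gdotB",(271,162)),("baseYlever",(187,275)),("Ytop nl",(140,308)),("Y nr",(240,308)),("Y fr",(238,238)),("Y fl",(148,245))):
    print(n,onz(fs,(uv[0]/3+130,uv[1]/3+180),.045)[:2])
```

```text
offcut ((351.049560546875, 230.1581573486328), (27.203161239624023, 85.3439712524414), 66.25050354003906) ((607.8624877929688, -57.19365692138672), (90.05604553222656, 30.614513397216797), 25.38969612121582)
red (295, 0, 118, 114) ((601.8660278320312, 109.51395416259766), (81.34561157226562, 87.64128875732422), 82.2476577758789)
[array([0.5635, 0.1528]), array([0.553 , 0.0756]), array([0.6395, 0.0637]), array([0.6507, 0.1434])] [[306, 0], [295, 99], [392, 113], [412, 13]]
deckL [0.5363 0.0358]
deckR [0.6819 0.048 ]
bedfarL [ 0.5543 -0.1292]
bedfarR [ 0.689  -0.1175]
wallL in near [0.5427 0.0248]
wallR out near [0.6764 0.0299]
bin nl [0.3628 0.0808]
bin nr [0.495  0.0852]
bin br [ 0.5008 -0.0915]
bin bl [ 0.374  -0.0966]
yellow (185, 240, 8, 13) [ 0.5491 -0.326 ]
blue (198, 203, 7, 11) [ 0.4161 -0.2206]
wdotY [ 0.5573 -0.2996]
gdotY [ 0.6226 -0.3366]
wdotB [ 0.4114 -0.1895]
gdotB [ 0.4816 -0.2085]
baseYlever [ 0.5745 -0.3429]
Ytop nl [ 0.5858 -0.3912]
Y nr [ 0.6406 -0.3288]
Y fr [ 0.56   -0.2864]
Y fl [ 0.5161 -0.3505]
```

```bash
python3 -m crank '0.24 0 0.14 0 0 0 -0.4;0.24 0 0.14 0 0 0 -0.4;0 0.1 0 0 0.095 0 -0.4;0 0.15 0 0 0.095 0 -0.4;0 0.15 0 0 0.095 0 -0.4;0 0.15 0 0 0.095 0 -0.4;0 0.15 0 0 0.095 0 -0.4;0 0.1 0 0 0.095 0 -0.4' && python3 -m crank '0 0 0 0 0.09 0 -0.4;0 0 0 0 0.055 0 -0.4;0 0 0 0 0 0 -0.4;0 0 0 0 0 0 -0.4;0 0 0 0 0 0 -0.4;0 0 0 0 0 0 -0.4;0 0 0 0 0 0 -0.4;0 0 0 0 0 0 -0.4'
python3 - <<'E'
from h import *
from station import r,cams
import pickle
s=r.read_state();f=cams.grab_frame("wrist");g=cams.grab_frame("side");pickle.dump((s,f,g),open("f1.pkl","wb"));cv2.imwrite("pics/w1.png",f["frame"][:,:,::-1])
print(s["t"],s["tool_pos"],q2R(s["tool_rot"]).round(3).tolist(),s["opening"])
a=np.array([.6079,-.0572,.052]);u=np.array([.9035,.4288,0])*.045;v=np.array([-.4288,.9035,0])*.015
print([proj(f,a+i*u+j*v,s).round() for i,j in((1,1),(1,-1),(-1,-1),(-1,1))])
E
```

```text
t: 0.95
tool_pos: [0.6077, -0.0574, 0.2058]
tool_rot: [0.231, -0.233, 0.668, -0.667]
wrist_force: [-0.4, 0.0, 0.3]
opening: 0.0603
t: 1.75
tool_pos: [0.6086, -0.0576, 0.208]
tool_rot: [-0.157, 0.157, -0.689, 0.689]
wrist_force: [1.3, -0.9, 1.0]
opening: 0.0597
1.75 [ 0.60859131 -0.05762941  0.20796351] [[-0.901, 0.0, 0.433], [-0.433, -0.0, -0.901], [-0.0, -1.0, 0.0]] 0.059737381170639106
[array([296., 145.]), array([340., 145.]), array([337., 262.]), array([298., 262.])]
```

View pics/w1.png

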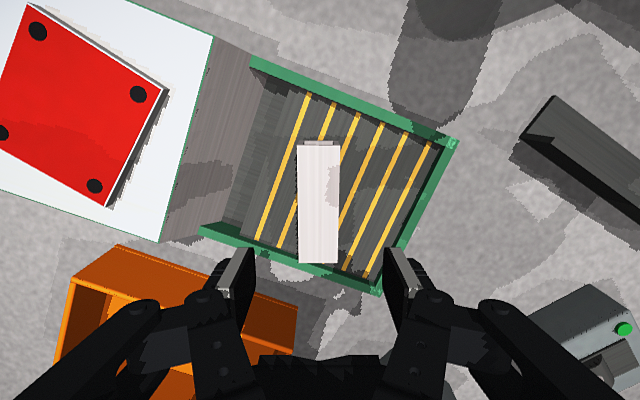

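The offcut's top covers (297–340, 145–263), which matches the prediction, and it lies square to the jaws. I'll descend and grip.

```bash
python3 -m crank '0 0.15 0 0 0 0 -0.4;0 0.2 0 0 0 0 -0.4;0 0.2 0 0 0 0 -0.4;0 0.15 0 0 0 0 -0.4;0 0.13 0 0 0 0 -0.4;0 0.07 0 0 0 0 -0.4;0 0 0 0 0 0 0.2;0 0 0 0 0 0 1' && python3 -m crank '0 0 0 0 0 0 1;0 0 0 0 0 0 1;0 0 0 0 0 0 1;0 0 0 0 0 0 1;0 -0.1 0 0 0 0 1;0 -0.2 0 0 0 0 1;0 -0.25 0 0 0 0 1;0 -0.25 0 0 0 0 1'
```

```text
t: 2.65
tool_pos: [0.6091, -0.0578, 0.1006]
tool_rot: [-0.157, 0.157, -0.689, 0.69]
wrist_force: [0.8, 0.8, 2.6]
opening: 0.0313
t: 3.45
tool_pos: [0.6077, -0.0573, 0.1963]
tool_rot: [0.156, -0.158, 0.69, -0.689]
wrist_force: [-0.2, -0.2, -2.7]
opening: 0.0289
```

```bash
python3 -m crank '0.28 0 -0.25 0 0 0 1;0.28 0 -0.25 0 0 0 1;0.28 0 -0.25 0 0 0 1;0.28 0 -0.26 0 0 0 1;0 0 0 0 -0.095 0 1;0 0 0 0 -0.095 0 1;0 0 0 0 -0.095 0 1;0 0 0 0 -0.095 0 1' && python3 -m crank '0 0 0 0 -0.095 0 1;0 0 0 0 -0.095 0 1;0 0 0 0 -0.095 0 1;0 0 0 0 -0.083 0 1;0 0.1 0 0 0 0 1;0 0.15 0 0 0 0 1;0 0.1 0 0 0 0 1;0 0 0 0 0 0 1'
python3 - <<'E'
from h import *
from station import r,cams
s=r.read_state();f=cams.grab_frame("side")
print(s["tool_pos"],q2R(s["tool_rot"]).round(3).tolist(),s["opening"])
cv2.imwrite("pics/s2.png",cv2.resize(f["frame"][120:280,270:470,::-1],None,fx=3,fy=3))
E
```

```text
t: 4.25
tool_pos: [0.4343, -0.0063, 0.1959]
tool_rot: [0.354, -0.355, 0.612, -0.612]
wrist_force: [-0.4, -0.8, -2.9]
opening: 0.0288
t: 5.05
tool_pos: [0.4331, -0.006, 0.1515]
tool_rot: [-0.511, 0.513, -0.489, 0.486]
wrist_force: [-0.2, -0.7, -3.1]
opening: 0.0289
[ 0.43306884 -0.00596327  0.15146225] [[0.05, -0.005, 0.999], [-0.999, 0.002, 0.05], [-0.002, -1.0, -0.005]] 0.02893805248751137
```

View pics/s2.png

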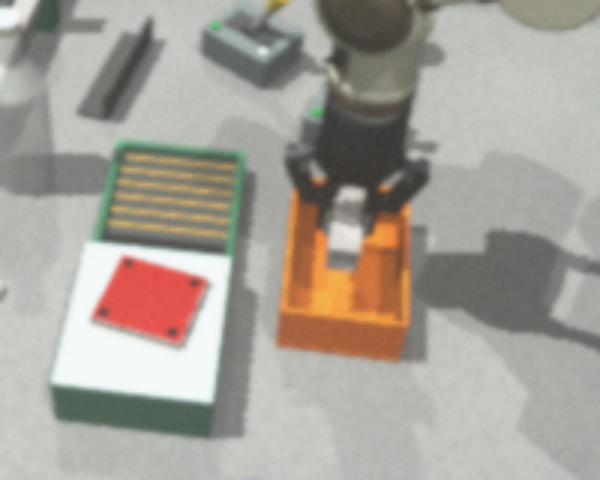

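```bash
python3 -m crank '0 0.1 0 0 0 0 1;0 0.13 0 0 0 0 1;0 0.13 0 0 0 0 1;0 0.1 0 0 0 0 1;0 0.06 0 0 0 0 1;0 0 0 0 0 0 1;0 0 0 0 0 0 -0.2;0 0 0 0 0 0 -0.2' && python3 -m crank '0 0 0 0 0 0 -0.2;0 0 0 0 0 0 -0.2;0 -0.1 0 0 0 0 -0.2;0 -0.3 0 0 0 0 -0.2;0 -0.4 0 0 0 0 -0.2;0 -0.4 0 0 0 0 -0.2;0 0 0 0 0 0 0.5;0 0 0 0 0 0 1'
python3 - <<'E'
from h import *
from station import r,cams
s=r.read_state();f=cams.grab_frame("side");w=cams.grab_frame("wrist")
print(s["tool_pos"],s["joint_positions"],s["opening"])
cv2.imwrite("pics/s3.png",np.hstack([cv2.resize(f["frame"][120:280,270:430,::-1],(400,400)),cv2.resize(w["frame"][:,120:520,::-1],(400,400))]))
E
```

```text
t: 5.9
tool_pos: [0.4361, -0.0069, 0.0926]
tool_rot: [0.513, -0.512, 0.486, -0.488]
wrist_force: [0.3, 0.1, 0.4]
opening: 0.0516
t: 6.7
tool_pos: [0.4357, -0.0067, 0.2375]
tool_rot: [0.513, -0.512, 0.486, -0.488]
wrist_force: [0.3, 0.5, -1.1]
opening: 0.023
[ 0.43569655 -0.00673635  0.23745702] [-2.94207033e-01 -1.55272452e-01  2.04657094e+00 -1.43430736e-05
  1.24612590e+00 -3.46110603e-01] 0.023027830686880177
```

View pics/s3.png

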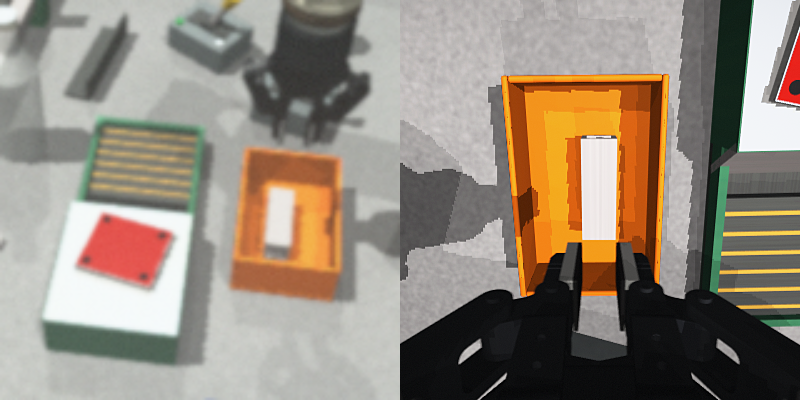

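The offcut lies in the orange bin along its length and the bed is clear. Next I'll move behind the plate with the jaws spread, so that two contacts square it up.

```bash
python3 -m crank '-0.27 0 0.236 0 -0.021 0 -0.3;-0.27 0 0.236 0 0 0 -0.3;-0.27 0 0.236 0 0 0 -0.3;-0.27 0 0.236 0 0 0 -0.3;-0.27 0 0.236 0 0 0 -0.3;-0.27 0 0.236 0 0 0 -0.3;0 0.25 0 0 0 0 -0.3;0 0.35 0 0 0 0 -0.3' && python3 -m crank '0 0 0 0 0 0 -0.3;0 0 0 0 0 0 -0.3;0 0.06 0 0 0 0 -0.3;0 0.05 0 0 0 0 -0.3;0 0 0 0 0 0 -0.3;0 0 0 0 0 0 -0.3;0 0 0 0 0 0 -0.3;0 0 0 0 0 0 -0.3'
python3 - <<'E'
from h import *
from station import r,cams
s=r.read_state();w=cams.grab_frame("wrist");f=cams.grab_frame("side")
Rm=q2R(s["tool_rot"]);p=s["tool_pos"]-[.609,.042,0]
print(s["tool_pos"],Rm.round(3).tolist(),s["opening"],s["wrist_force"],"st",p[0]*.0835-p[1]*.9965,p[0]*.9965+p[1]*.0835)
cv2.imwrite("pics/w4.png",np.hstack([cv2.resize(f["frame"][150:310,270:430,::-1],(400,400)),cv2.resize(w["frame"][:,120:520,::-1],(400,400))]))
for n,e in(("tipA",.03),("tipB",-.03)):
  print(proj(f,s["tool_pos"]+Rm@[.0,.073,e]))
E
```

```text
t: 7.6
tool_pos: [0.5901, 0.202, 0.163]
tool_rot: [0.522, -0.52, 0.477, -0.478]
wrist_force: [0.3, -0.6, -1.1]
opening: 0.0553
t: 8.4
tool_pos: [0.5892, 0.2007, 0.1508]
tool_rot: [0.521, -0.521, 0.478, -0.479]
wrist_force: [-0.9, -0.3, -0.4]
opening: 0.0556
[0.58916871 0.2007448  0.15079018] [[0.085, 0.001, 0.996], [-0.996, 0.0, 0.085], [-0.0, -1.0, 0.001]] 0.05563786189872885 [-0.88442396 -0.34626679 -0.42117269] st -0.15984510378379357 -0.006506685349070309
[306.14059938 244.5594811 ]
[328.59573577 247.1127584 ]
```

View pics/w4.png

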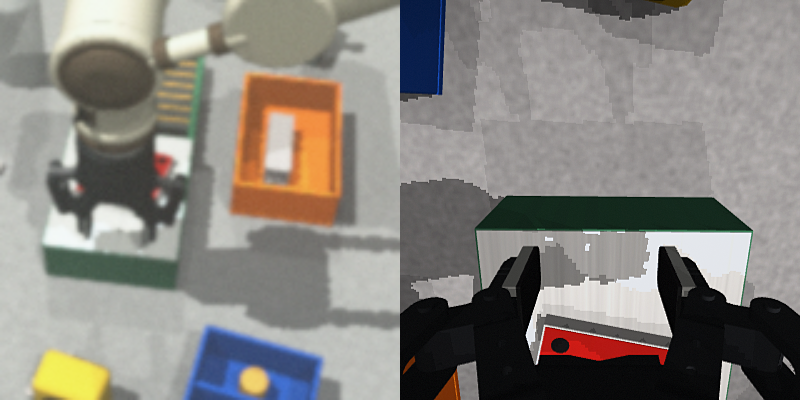

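The fingers hang over the bare deck behind the plate, whose rear edge is at (600,340) in the right panel. I'll go down to deck level and watch the force.

```bash
python3 -m crank '0 0.03 0.05 0 0 0 -0.3;0 0.03 0 0 0 0 -0.3;0 0.03 0 0 0 0 -0.3;0 0.03 0 0 0 0 -0.3;0 0 0 0 0 0 -0.3;0 0 0 0 0 0 -0.3;0 0 0 0 0 0 -0.3;0 0 0 0 0 0 -0.3' && python3 -m crank '0 0.015 0 0 0 0 -0.3;0 0.015 0 0 0 0 -0.3;0 0 0 0 0 0 -0.3;0 0 0 0 0 0 -0.3;0 0 0 0 0 0 -0.3;0 0 0 0 0 0 -0.3;0 0 0 0 0 0 -0.3;0 0 0 0 0 0 -0.3'
```

```text
t: 9.3
tool_pos: [0.5951, 0.2012, 0.1362]
tool_rot: [0.521, -0.521, 0.478, -0.478]
wrist_force: [-0.4, -0.2, 0.7]
opening: 0.0555
t: 10.1
tool_pos: [0.5949, 0.2012, 0.1323]
tool_rot: [0.521, -0.521, 0.478, -0.478]
wrist_force: [-0.1, -0.6, -0.4]
opening: 0.0552
```

```bash
python3 -m crank '0 0.01 0 0 0 0 -0.3;0 0.005 0 0 0 0 -0.3;0 0 0 0 0 0 -0.3;0.05 0 0 0 0 0 -0.3;0.08 0 0 0 0 0 -0.3;0.08 0 0 0 0 0 -0.3;0.08 0 0 0 0 0 -0.3;0.08 0 0 0 0 0 -0.3' && python3 -m crank '0.05 0 0 0 0 0 -0.3;0.05 0 0 0 0 0 -0.3;0.05 0 0 0 0 0 -0.3;0.05 0 0 0 0 0 -0.3;0 0 0 0 0 0 -0.3;0 0 0 0 0 0 -0.3;0 0 0 0 0 0 -0.3;0 0 0 0 0 0 -0.3'
python3 - <<'E'
from h import *
from station import r,cams
s=r.read_state();f=cams.grab_frame("side");w=cams.grab_frame("wrist")
p=s["tool_pos"]-[.609,.042,0]
print(s["wrist_force"],"st",p[0]*.0835-p[1]*.9965,p[0]*.9965+p[1]*.0835)
Rm=q2R(s["tool_rot"])
cv2.imwrite("pics/w5.png",np.hstack([cv2.resize(f["frame"][150:310,270:430,::-1],(400,400)),cv2.resize(w["frame"][:,120:520,::-1],(400,400))]))
for c in blobs(mask(f,(0,140,90),(6,255,255)))[:2]: print(cv2.boundingRect(c),rect(f,c,.072))
for c in blobs(mask(w,(0,140,90),(6,255,255)))[:3]: print(cv2.boundingRect(c),rect(w,c,.072,s))
E
```

```text
t: 10.9
tool_pos: [0.5987, 0.1561, 0.1306]
tool_rot: [0.521, -0.521, 0.479, -0.478]
wrist_force: [0.1, 1.5, 1.4]
opening: 0.0556
t: 11.7
tool_pos: [0.6008, 0.133, 0.1306]
tool_rot: [-0.521, 0.521, -0.478, 0.478]
wrist_force: [0.6, -1.8, 2.4]
opening: 0.0558
[ 0.5925871  -1.75052821  2.38664295] st -0.09132233880336964 -0.0005583788838424471
(309, 215, 16, 6) ((614.0559692382812, 104.32604217529297), (42.49596405029297, 17.969362258911133), 12.534063339233398)
(248, 305, 144, 60) ((603.8742065429688, 100.70391845703125), (67.88939666748047, 33.22685241699219), 4.93317985534668)
```

```bash
cat > chk.py <<'E'
from h import *
from station import r,cams
import sys
s=r.read_state();f=cams.grab_frame("side");w=cams.grab_frame("wrist")
p=s["tool_pos"]-[.609,.042,0]
print("t",s["t"],"z",s["tool_pos"][2],s["wrist_force"].round(1),"st",p[0]*.0835-p[1]*.9965,p[0]*.9965+p[1]*.0835)
cv2.imwrite(f"pics/{sys.argv[1]}.png",np.hstack([cv2.resize(f["frame"][130:290,270:430,::-1],(400,400)),cv2.resize(w["frame"][:,120:520,::-1],(400,400))]))
for c in blobs(mask(f,(0,140,90),(6,255,255)))[:2]: print("side",cv2.contourArea(c),cv2.boundingRect(c))
for c in blobs(mask(w,(0,140,90),(6,255,255)))[:2]:
    q=rect(w,c,.072,s);e=np.array([onz(w,x,.072,s) for x in c[:,0].astype(float)])-[.609,.042,0]
    print("wrist",cv2.contourArea(c),cv2.boundingRect(c),"ang",q[2],"rear st x",(e@[.0835,-.9965,0]).min())
E
python3 -m crank '0.04 0 0 0 0 0 -0.3;0.05 0 0 0 0 0 -0.3;0.05 0 0 0 0 0 -0.3;0.05 0 0 0 0 0 -0.3;0.04 0 0 0 0 0 -0.3;0.03 0 0 0 0 0 -0.3;0.02 0 0 0 0 0 -0.3;0 0 0 0 0 0 -0.3'; python3 chk.py c1
```

```text
t: 12.6
tool_pos: [0.6036, 0.099, 0.1306]
tool_rot: [-0.521, 0.521, -0.478, 0.479]
wrist_force: [-0.7, 0.2, 3.8]
opening: 0.0557
t 12.6 z 0.13056862283459425 [-0.7  0.2  3.8] st -0.05727724183549815 -0.0005718380746677796
side 60.5 (311, 205, 16, 7)
wrist 5251.0 (249, 304, 143, 61) ang 4.917271614074707 rear st x -0.04202184554250812
wrist 34.0 (275, 308, 5, 11) ang 2.8927834033966064 rear st x -0.0398384747258
```

```bash
python3 -m crank '0.015 0 0 0 0 0 -0.3;0.015 0 0 0 0 0 -0.3;0 0 0 0 0 0 -0.3;0 0 0 0 0 0 -0.3;0 0 0 0 0 0 -0.3;0 0 0 0 0 0 -0.3;0 0 0 0 0 0 -0.3;0 0 0 0 0 0 -0.3'; python3 chk.py c2
```

```text
t: 13.5
tool_pos: [0.6039, 0.096, 0.1305]
tool_rot: [0.521, -0.521, 0.478, -0.478]
wrist_force: [-0.9, 2.5, 4.5]
opening: 0.0558
t 13.5 z 0.1305434617201475 [-0.9  2.5  4.5] st -0.0542872198878699 -0.0005929757889533609
side 62.0 (311, 204, 16, 7)
wrist 5220.0 (248, 306, 144, 59) ang 4.92870569229126 rear st x -0.03804555790241569
wrist 36.5 (346, 300, 18, 4) ang 4.923649787902832 rear st x -0.041231221435098456
```

```bash
python3 -m crank '0.015 0 0 0 0 0 -0.3;0.01 0 0 0 0 0 -0.3;0 0 0 0 0 0 -0.3;0 0 0 0 0 0 -0.3;0 0 0 0 0 0 -0.3;0 0 0 0 0 0 -0.3;0 0 0 0 0 0 -0.3;0 0 0 0 0 0 -0.3'; python3 chk.py c3
```

```text
t: 14.4
tool_pos: [0.6042, 0.0928, 0.1306]
tool_rot: [-0.521, 0.521, -0.478, 0.478]
wrist_force: [-0.5, 1.8, 5.5]
opening: 0.0556
t 14.4 z 0.13057483894539512 [-0.5  1.8  5.5] st -0.051067287428460006 -0.0005478931371645252
side 61.0 (312, 204, 15, 6)
wrist 4839.5 (249, 311, 143, 54) ang 4.920152187347412 rear st x -0.032118903556384484
```

```bash
python3 -m crank '0.015 0 0 0 0 0 -0.3;0.01 0 0 0 0 0 -0.3;0 0 0 0 0 0 -0.3;0 0 0 0 0 0 -0.3;0 0 0 0 0 0 -0.3;0 0 0 0 0 0 -0.3;0 0 0 0 0 0 -0.3;0 0 0 0 0 0 -0.3'; python3 chk.py c4
```

```text
t: 15.3
tool_pos: [0.6044, 0.09, 0.1306]
tool_rot: [0.521, -0.521, 0.478, -0.478]
wrist_force: [0.6, 2.9, 4.8]
opening: 0.0556
t 15.3 z 0.1305686986521225 [0.6 2.9 4.8] st -0.04824408990667093 -0.000568564345608054
```

View pics/c4.png

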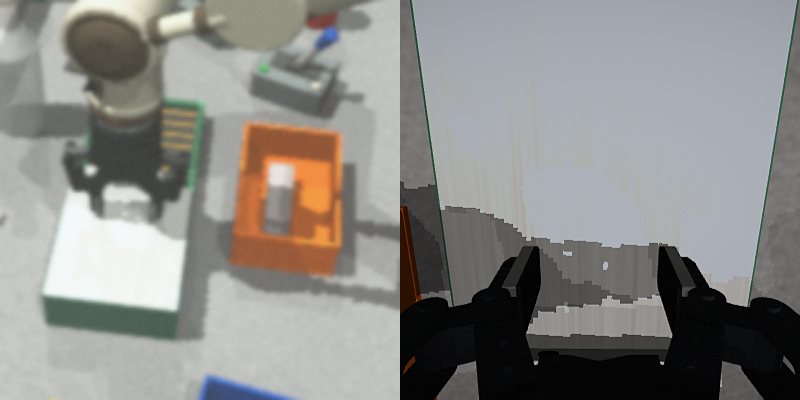

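The plate has tipped over the crest: the deck is bare white and no red is visible. Next I'll push the leaning top end on past upright.

```bash
python3 -m crank '0.04 0 0 0 0 0 -0.3;0.05 0 0 0 0 0 -0.3;0.05 0 0 0 0 0 -0.3;0.05 0 0 0 0 0 -0.3;0.05 0 0 0 0 0 -0.3;0.05 0 0 0 0 0 -0.3;0.04 0 0 0 0 0 -0.3;0 0 0 0 0 0 -0.3'; python3 chk.py c5
```

```text
t: 16.2
tool_pos: [0.6078, 0.0499, 0.1306]
tool_rot: [-0.521, 0.521, -0.478, 0.479]
wrist_force: [-0.6, -0.2, 4.6]
opening: 0.0553
t 16.2 z 0.1305636515569405 [-0.6 -0.2  4.6] st -0.007967512918583386 -0.0005204170876678075
```

```bash
python3 -m crank '0.04 0 0 0 0 0 -0.3;0.05 0 0 0 0 0 -0.3;0.05 0 0 0 0 0 -0.3;0.05 0 0 0 0 0 -0.3;0.05 0 0 0 0 0 -0.3;0.05 0 0 0 0 0 -0.3;0.04 0 0 0 0 0 -0.3;0 0 0 0 0 0 -0.3' && python3 -m crank '0.03 0 0 0 0 0 -0.3;0.03 0 0 0 0 0 -0.3;0 0 0 0 0 0 -0.3;0 0 0 0 0 0 -0.3;-0.1 0 0 0 0 0 -0.3;-0.2 -0.3 0 0 0 0 -0.3;-0.2 -0.35 0 0 0 0 -0.3;-0.3 -0.25 0 0 0 0 -0.3'; python3 chk.py c6
```

```text
t: 17.1
tool_pos: [0.611, 0.0103, 0.1303]
tool_rot: [-0.52, 0.521, -0.479, 0.479]
wrist_force: [0.2, -0.5, -0.5]
opening: 0.0558
t: 17.9
tool_pos: [0.604, 0.1005, 0.2413]
tool_rot: [0.521, -0.52, 0.478, -0.479]
wrist_force: [1.1, 1.0, -0.3]
opening: 0.0553
t 17.9 z 0.24131846624609343 [ 1.1  1.  -0.3] st -0.05868755416210199 -9.740132873429716e-05
side 18.0 (395, 118, 10, 6)
```

View pics/c6.png

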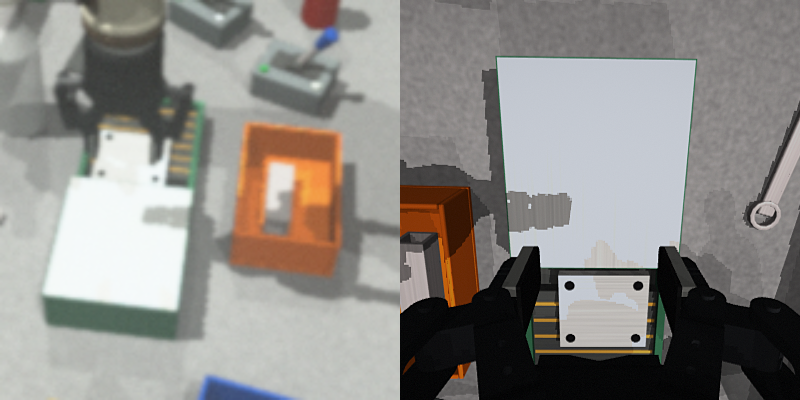

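The plate lies on the bed with its bare face up and four holes visible, centred at (603,311) in the right panel. The offcut is still in the bin. Next I'll check that the plate is flat and locate the yellow switch from both views.

Run:
```python
from h import *
from station import r,cams
np.set_printoptions(precision=4,suppress=True)
s=r.read_state();f=cams.grab_frame("side");g=cams.grab_frame("scene");w=cams.grab_frame("wrist")
for uv in((278,275),(369,275),(366,346),(280,347)):
    p=onz(w,uv,.032,s)-[.609,.042,0];print("plate st",p@[.0835,-.9965,0],p@[.9965,.0835,0])
def b(f,lo,hi,roi):
    m=mask(f,lo,hi);k=np.zeros_like(m);x0,y0,x1,y1=roi;k[y0:y1,x0:x1]=255;m&=k
    return [(cv2.contourArea(c),cv2.boundingRect(c)) for c in blobs(m,3)]
for n,im,roi in(("side",f,(325,90,380,170)),("scene",g,(165,230,235,310))):
    print(n,"Y",b(im,(20,130,90),(34,255,255),roi),"G",b(im,(50,110,70),(80,255,255),roi),"W",b(im,(0,0,195),(180,50,255),roi))
print("blue side",b(f,(105,150,60),(125,255,255),(370,120,430,190)),"scene",b(g,(105,150,60),(125,255,255),(190,195,215,225)))
```

```text
plate st 0.02623745266884333 -0.03518676785143202
plate st 0.026146883652209154 0.05351182785781424
plate st 0.10976749950982498 0.05464196426510755
plate st 0.11085671022422847 -0.03554287924627774
side Y [(16.0, (360, 116, 7, 6))] G [] W [(92.5, (338, 96, 17, 8)), (21.5, (366, 147, 10, 11)), (15.0, (325, 90, 5, 6)), (9.0, (349, 158, 7, 5))]
scene Y [(77.0, (185, 240, 9, 14))] G [(7.0, (201, 279, 5, 3)), (4.0, (219, 233, 3, 3))] W []
blue side [(5.5, (400, 142, 4, 4))] scene [(41.0, (198, 203, 7, 11))]
```

Read at the flat-plate height of z = 0.032, the plate measures 84 × 89 mm, so it lies flat. It spans station x 0.026–0.110, and its centre is over the bed. Now I'll move high over the yellow switch to look.

```bash
python3 -m crank '0 -0.25 0 0 0 0 1;0 -0.25 0 0 0 0 1;0.384 0 -0.023 0 0 0 1;0.384 0 -0.023 0 0 0 1;0.384 0 -0.023 0 0 0 1;0.384 0 -0.023 0 0 0 1;0.384 0 -0.023 0 0 0 1;0.384 0 -0.023 0 0 0 1' && python3 -m crank '0.384 0 -0.023 0 0 0 1;0.384 0 -0.023 0 0 0 1;0.384 0 -0.023 0 0 0 1;0.384 0 -0.023 0 0 0 1;0 0 0 0 -0.095 0 1;0 0 0 0 -0.095 0 1;0 0 0 0 -0.095 0 1;0 0 0 0 -0.095 0 1' && python3 -m crank '0 0 0 0 -0.095 0 1;0 0 0 0 -0.095 0 1;0 0 0 0 -0.05 0 1;0 0 0 0 0 0 1;0 0 0 0 0 0 1;0 0 0 0 0 0 1;0 0 0 0 0 0 1;0 0 0 0 0 0 1'
python3 - <<'E'
from h import *
from station import r,cams
import pickle
s=r.read_state();w=cams.grab_frame("wrist");pickle.dump((s,w),open("f7.pkl","wb"))
print(s["tool_pos"],q2R(s["tool_rot"]).round(3).tolist(),s["joint_positions"].round(2))
cv2.imwrite("pics/w7.png",w["frame"][:,:,::-1])
E
```

```text
t: 18.95
tool_pos: [0.6091, -0.1799, 0.2959]
tool_rot: [-0.52, 0.521, -0.48, 0.477]
wrist_force: [0.5, 0.5, -0.5]
opening: 0.0001
t: 19.75
tool_pos: [0.6137, -0.3628, 0.2953]
tool_rot: [0.639, -0.639, 0.304, -0.301]
wrist_force: [-0.5, -0.7, 0.2]
opening: 0.0001
t: 20.55
tool_pos: [0.6151, -0.3619, 0.2984]
tool_rot: [0.684, -0.684, 0.179, -0.179]
wrist_force: [-0.3, -0.3, 0.5]
opening: -0.0001
[ 0.61505519 -0.36192877  0.29843171] [[0.871, -0.0, 0.49], [-0.49, 0.0, 0.871], [-0.0, -1.0, -0.0]] [-0.7   0.52  1.15 -0.    1.47 -1.76]
```

View pics/w7.png

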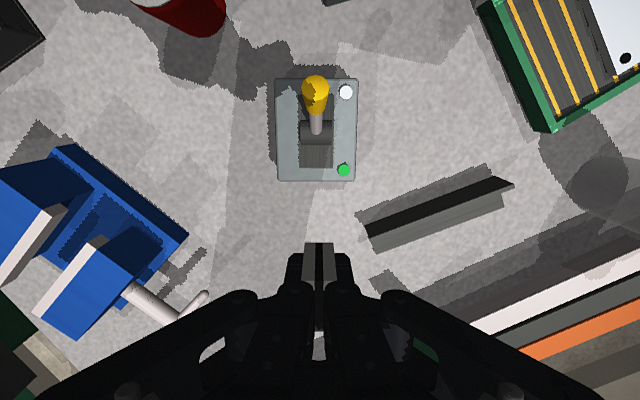

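The yellow switch is centred at (316,130), with its cap at (315,90) towards the white dot (346,92) and the green dot at (344,170). The box is nearly aligned with the tool. The spray can is at the upper left, around (190,15).

Run:
```python
from h import *
import pickle
np.set_printoptions(precision=4,suppress=True)
s,w=pickle.load(open("f7.pkl","rb"));Rm=q2R(s["tool_rot"])
T=lambda p:Rm.T@(p-s["tool_pos"])
for n,uv,z in(("tl",(274,79),.045),("tr",(357,79),.045),("br",(356,181),.045),("bl",(278,181),.045),("wd",(346,92),.045),("gd",(344,170),.045),("tipcap",(315,90),.115),("can near",(205,37),.11),("can right",(226,10),.11)):
    p=onz(w,uv,z,s);print(n,p,"tool",T(p))
d=pickle.load(open("f0.pkl","rb"))
c=[c for c in blobs(mask(w,(20,150,80),(34,255,255)),50)][0];print(cv2.boundingRect(c))
x,y,ww,hh=cv2.boundingRect(c)
p,e=two(ray(w,(x+ww/2,y+hh/2),s),ray(d["scene"],(189,246.5)));print("cap mid",p,e,T(p))
```

```text
tl [ 0.5132 -0.3523  0.045 ] tool [-0.0935  0.2534 -0.0416]
tr [ 0.5511 -0.2847  0.045 ] tool [-0.0935  0.2534  0.0359]
br [ 0.6375 -0.3306  0.045 ] tool [0.0043 0.2534 0.0383]
bl [ 0.5986 -0.4     0.045 ] tool [ 0.0043  0.2534 -0.0412]
wd [ 0.5563 -0.2991  0.045 ] tool [-0.082   0.2534  0.0259]
gd [ 0.6215 -0.3359  0.045 ] tool [-0.0071  0.2534  0.0258]
tipcap [ 0.5427 -0.3242  0.115 ] tool [-0.0815  0.1834 -0.0026]
can near [ 0.4721 -0.3755  0.11  ] tool [-0.1179  0.1884 -0.0819]
can right [ 0.4652 -0.3526  0.11  ] tool [-0.1352  0.1884 -0.0653]
(301, 75, 29, 40)
cap mid [ 0.5453 -0.3265  0.1007] 0.0019409531430426225 [-0.0781  0.1978 -0.0033]
```

```bash
python3 -m crank '-0.361 0 -0.017 0 0 0 1;-0.361 0 0 0 0 0 1;-0.361 0 0 0 0 0 1;0 0.25 0 0 0 0 1;0 0.3 0 0 0 0 1;0 0.3 0 0 0 0 1;0 0.21 0 0 0 0 1;0 0 0 0 0 0 1'
python3 - <<'E'
from h import *
from station import r
s=r.read_state();Rm=q2R(s["tool_rot"]);c=np.array([.615055,-.361929,.29843])+np.array([[0.871,0,.49],[-.49,0,.871],[0,-1,0]])@[-.0446,0,-.002]
print(s["tool_pos"],Rm.T@(s["tool_pos"]-c),s["wrist_force"])
E
```

```text
t: 21.4
tool_pos: [0.4988, -0.2981, 0.1672]
tool_rot: [0.685, -0.683, 0.182, -0.177]
wrist_force: [-0.3, 0.2, -0.2]
opening: 0.0
[ 0.49875586 -0.29811341  0.16716767] [-0.08701101  0.13197274  0.00036174] [-0.34629962  0.19688881 -0.16277033]
```

```bash
python3 -m crank '0.1 0 0 0 0 0 1;0.1 0 0 0 0 0 1;0.1 0 0 0 0 0 1;0.1 0 0 0 0 0 1;0.1 0 0 0 0 0 1;0.06 0 0 0 0 0 1;0.03 0 0 0 0 0 1;0 0 0 0 0 0 1'
python3 - <<'E'
from h import *
from station import r,cams
s=r.read_state();Rm=q2R(s["tool_rot"]);c=np.array([.615055,-.361929,.29843])+np.array([[0.871,0,.49],[-.49,0,.871],[0,-1,0]])@[-.0446,0,-.002]
print(s["tool_pos"],Rm.T@(s["tool_pos"]-c),s["wrist_force"])
g=cams.grab_frame("scene")
m=mask(g,(20,130,90),(34,255,255));m[:,:165]=0;m[:,240:]=0;print([cv2.boundingRect(x) for x in blobs(m,5)])
b=np.array([.871,-.49,0])
for a in(-.5,0,.1,.5):print(a,proj(g,[c[0],c[1],.045]+np.sin(a)*.068*b+[0,0,np.cos(a)*.068]))
E
```

```text
t: 22.2
tool_pos: [0.5629, -0.335, 0.1721]
tool_rot: [-0.684, 0.684, -0.179, 0.179]
wrist_force: [-0.2, -0.5, 0.4]
opening: -0.0
[ 0.56293388 -0.33500259  0.17207736] [-1.41937298e-02  1.26337312e-01 -5.32947761e-05] [-0.20654569 -0.51907426  0.35860275]
[(183, 257, 9, 9)]
-0.5 [189.64519811 245.34829895]
0 [188.47668263 250.76340073]
0.1 [188.36407832 252.586464  ]
0.5 [188.38207479 261.8137175 ]
```

The force is zero and the cap in the scene view is at row 261, the predicted "on" position, so it has snapped over. I'll back off and take a final check.

```bash
python3 -m crank '-0.2 0 0 0 0 0 1;-0.2 0 0 0 0 0 1;0 -0.3 0 0 0 0 1;0 -0.35 0 0 0 0 1;0 -0.35 0 0 0 0 1;0.3 -0.1 0 0 0 0 1;0.35 0 0 0 0 0 1;0.25 0 0 0 0 0 1'
python3 - <<'E'
from h import *
from station import r,cams
s=r.read_state();print(s["t"],s["tool_pos"],s["wrist_force"])
w,f,g=[cams.grab_frame(n)["frame"][:,:,::-1] for n in("wrist","side","scene")]
o=np.zeros((600,800,3),np.uint8);R_=cv2.resize
o[:300,:400]=R_(w[:250,140:473],(400,300));o[:300,400:]=R_(f[130:280,240:440],(400,300))
o[300:]=R_(g[180:310,130:476],(800,300));cv2.imwrite("pics/end.png",o)
E
```

```text
t: 23.05
tool_pos: [0.616, -0.3648, 0.3046]
tool_rot: [-0.684, 0.684, -0.178, 0.18]
wrist_force: [-0.1, -0.3, -0.3]
opening: -0.0004
23.05 [ 0.61602841 -0.36483303  0.30460406] [-0.0794872  -0.25222512 -0.34191389]
```

View pics/end.png

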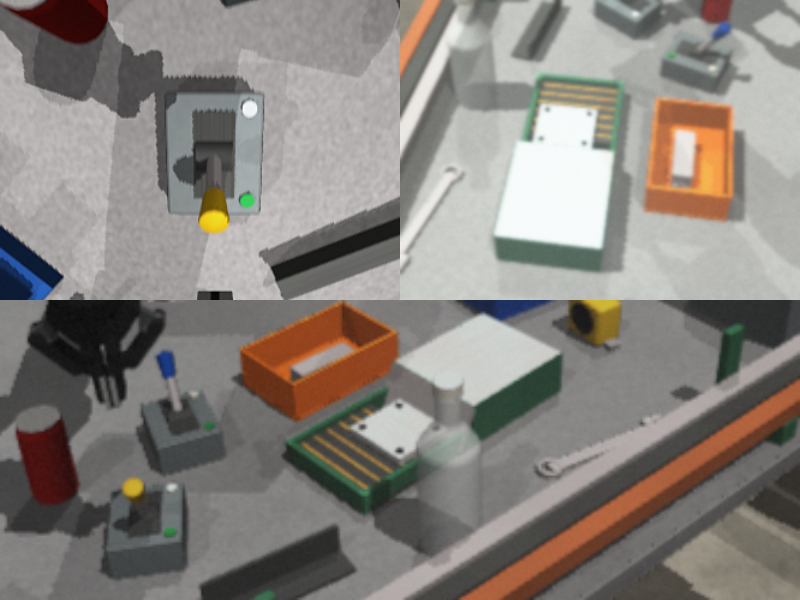

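The final picture shows all three steps done. The yellow lever leans to the green-dot side at (213,220), the plate lies bare side up on the bed at (567,128), and the offcut is in the orange bin at (684,155). The blue lever is still off and the rest of the bench is as it was, so I'm handing in.

```bash
python3 -c "
from station import r
print(r.close_job())"
```

```text
the job is handed in; nothing more can be done
None
```

The job is done and handed in at about 23 s of the 64 s allowed.

- **Offcut:** I lifted it off the bed and set it down lengthwise in the orange bin. The last picture shows it still there.
- **Cover plate:** I squared it up with two fingers, eased it over the crest and pushed it past upright. It lies flat with its bare face up, so the red face is down. Measured as if flat on the bed, it reads 84 × 89 mm, close to its true 84 × 90 mm.
- **Magnet switch:** The yellow lever snapped over to the green-dot side. The cap is where the "on" position predicts, and the wrist force was about zero afterwards.
- **Everything else:** The blue lever is still off, and nothing in view had moved. The arm ended clear of everything, and every wrist force reading I took was under 6 N.

**Plate position:** its rear edge overhangs the gutter by about 22 mm (station x 26–110 mm, with the bed starting at 48 mm). That is where it fell, and I did not nudge it further because there was no room for the fingers behind it.

No check failed. The one mismatch was that the bed walls read about 30 mm above the bench, not above the bed, which made no difference to the work.

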